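# Raise the dowels and hold the casting mould shut

## Robot

A 6-joint arm with a two-finger parallel gripper is mounted at the origin on a cart in front of the work surface, level with it; the furniture and walls round the work are solid. World frame = base frame: x ahead of the robot, y to its left, z up, the work surface at z = 0. Lengths are in m, angles in rad, forces in N, time in s.
With the tool pointing down it reaches from about 0.35 to 0.775 m from the base axis. Payload 7.3 kg.
Tool frame: the origin (TCP) lies at the very end of the fingers, on their centre line; the grasp point (between the pads) lies bot.grip_point_offset behind it (bot.grip_point_offset is the distance from the TCP to the grasp point, in m); z points along the fingers, y is the direction in which the jaws open and shut (so a half turn about z gives the same grasp; the last joint's range is limited). The gripper opens to 92 mm and grips with 3 to 60 N. Pads are 19 mm wide; open, the fingers measure 130 mm over their backs; the gripper's body (75 mm by 190 mm) begins 47 mm behind the grasp point.
Start: joints at [1.072, 0.342, 1.524, -0, 1.275, -0.146], TCP at [0.181, 0.493, 0.227] pointing down, gripper open.
Joint ranges: [-2.53, 2.53], [-0.77, 2.02], [0.04, 2.7], [-1, 4.14], [0.28, 2.66], [-3.11, 3.11]. Speed limits (rad/s): [2.57, 2.57, 3.14, 3.14, 3.14, 3.14].

## Interface

Orientations are given as a 3x3 rotation matrix whose columns are the frame's x, y, z axes.
In Python, from cell import bot gives the robot as it stands. The module is installed in compiled form; this text tells all that it offers. Calls block until the motion is done:
- bot.movep(position, orientation): joint-space move of the TCP to a pose.
- bot.servo_line(position, frame=None, v=0.15, contact_N=None): straight line of the TCP; frame=None keeps the orientation; v is the mean speed in m/s. With contact_N (N) it stops when the force on the tool has changed by that much, and returns True; else False.
- bot.set_joints(angles): joint-space move.
- bot.let_go() and bot.close(grasp_force=None): open the fingers fully, or close them until they stop; grasp_force is the grip in N (None keeps the last).
- bot.wait(seconds).
- bot.inverse_kinematics(position, orientation): joint angles nearest the present ones, or None.
- bot.snapshot(name): name is "scene" or "top"; returns a dict with "img" (384x512x3 uint8, red, green, blue), "depth" (384x512 float32, m along the optical axis (not along the pixel's ray), 0 where there is no reading), "fov_y" (degrees; the focal length in pixels is half the picture's height over the tangent of half this angle, whatever the lens; pixels are square), "cx", "cy" (the principal point, pixels), "R" (3x3) and "t" (3): a world point X has camera coordinates R X + t. Camera axes: x right, y down, z forward; pixel columns grow to the right and rows downward; lengths in m; the calibration is good to about 2 mm. A picture is of the moment at which its call begins.
A pose or a line that the arm cannot do raises bot.PlanningError and nothing moves.
- bot.job_done(): hands the job in, once; it reports no verdict.
Trained networks look in the newest picture that a camera, given by its name, has taken for a name from the list of things; names that differ only in an ending like _2 or _b are one class to them, and where a whole thing is asked for, a point or a joint stands for the part that bears it (a point fixed in the world has none). Each returns a list of dicts, best first, with "score" (0 to 1); they miss things now and then, are a little off and sometimes report something else, mostly with a low value. They report only what shows in the picture. A call takes as long as a camera call.
- bot.spot_in(camera, label): "position" ([x, y, z] in m, in world coordinates, good to about 4 mm: the middle of the surface that is visible of it).
- bot.trace(camera, label): "mask" (384x512 bool, what is visible of it).
- bot.pinpoint(camera, label): "position" ([x, y, z] in m, in world coordinates, good to about 4 mm: a listed point, or the origin of a listed thing).
Readings, each from a call of its own:
- bot.get_clock(): time.
- bot.get_joint_positions(): joint angles.
- bot.get_joint_velocities(): joint speeds.
- bot.get_joint_torque(): joint torques, N m.
- bot.get_eef_pos(): TCP position.
- bot.get_tcp_rot(): TCP orientation.
- bot.get_ft_force(): force on the tool from outside, world axes, zero at the start.
- bot.get_wrist_torque(): the same for the moment, N m.
- bot.get_gripper_width(): finger opening in m.
Only numpy, scipy, OpenCV 4.12 (cv2) and the standard library are available. Lean on these libraries where they do the work, as an engineer would, in place of code of your own. Each camera call takes 0.05 s, during which the arm holds its last target.

## Task

Turn the red-handled crank of the blue casting fixture clockwise through one full turn to its stop, so that both dowels stand fully up out of the lower mould half. Then take the loose upper mould half by its black bar, lower it level onto the two dowels (either way round) and press it down against the sprung ejector until the two aluminium halves meet. Finish still holding it pressed shut with the gripper, ready for the clips to be fitted, and leave everything else on the bench alone.

Things in the scene. Friction and masses are not known exactly. Their poses are not given: they have to be found in the camera images.
- fixture: casting fixture fixed to the bench: blue base plate 100x245x10 mm carrying the aluminium lower mould half (80 mm along x, 120 mm along y, top face 38 mm above the bench) and the crank, whose axis lies 125 mm from the origin along -y. Origin on the bench under the centre of the lower half; z up.
- seat (a point): centre of the lower half's top (parting) face, 38 mm above the bench; the upper half's origin comes here when the mould is shut
- dowels (a joint): height (m) of the tips of the two steel dowels above the lower half's face: about 0 (retracted) at the start, 0.014 fully up. They stand on the fixture's y axis, at y = +46 and -46 mm from its origin, and are 9 mm in diameter with a nose 4 mm long that tapers to 4 mm across at the tip.
- ejector (a joint): travel (m) of the sprung black ejector plate, 36x56 mm, in the middle of the lower half: 0 when up (5 mm proud of the lower half's face), 0.005 when pushed flush. It pushes up with 8 N, rising to 12 N when flush, so the upper half rides 5 mm open unless pressed down.
- upper_half: loose upper mould half, 0.3 to 0.5 kg: aluminium plate 80 (x) x 120 (y) x 16 mm; two through holes of 11 mm, chamfered 2.5 mm at the underside, at x = 0, y = +46 and -46 mm. On top a black grip bar 22 mm thick (x), 60 mm long (y), 16 to 50 mm above the underside. Origin at the centre of the underside, z up. The same when turned half round.
- crank (a joint): angle of the crank (rad), growing clockwise seen from above; starts between -0.25 and 0, hard stop at 6.35. At 0 and again at 6.28 the handle points along the fixture's -y (away from the mould). It stays where it is left; about 1.5 to 3 N at the handle moves it. Turning it raises the dowels in proportion.
- crank_axis (a point): point on the crank's vertical axis, 64 mm above the bench
- crank_grip (a point): top of the crank's upright red handle, on the handle's axis, 38 mm from the crank's axis. The handle is 16 mm thick, 41 to 87 mm above the bench, and spins freely on its spindle, so it can be led round a circle with the gripper's heading unchanged. The steel crank wheel under it is 92 mm across, its rim top 38 mm above the bench.
- timer: white kitchen-type timer, 64x66x19 mm; a bystander to leave alone; origin at the centre of its underside
- tape_white: roll of white tape, 53 mm across; a bystander to leave alone; origin at the centre of its underside
- gel_comb_2: white gel comb, 27x150x10 mm; a bystander to leave alone; origin at the centre of its underside
- tube_block: orange micro tube block, 66x104x26 mm; a bystander to leave alone; origin at the centre of its underside

How it is judged:
By the outcome, as a careful person would: the job done as asked, in the order asked, and still so for the second after the job is handed in, while the arm keeps its last pose, push and grip.
It also fails if it takes over 64 s, if anything falls off the work surface, if the arm or the gripper's body presses on something with over 40 N, if the wrist force passes 120 N, or if a joint passes its speed limit or range.

## Working session

There is one attempt and no reset: what is moved stays moved. The work goes in short steps, each a Python script; the robot and the scene stay as the last script left them, time stands still between calls to the robot, and variables do not carry over. Pictures are saved under pics/ and viewed, and the job is handed in when it is done.

```bash
mkdir -p pics; cat > h.py <<'E'
import numpy as np, cv2
from cell import bot
def cam(name,fn):
    s=bot.snapshot(name); cv2.imwrite('pics/'+fn,s['img'][:,:,::-1].copy()); return s
def world(s):
    f=192/np.tan(np.radians(s['fov_y'])/2); d=s['depth']
    v,u=np.mgrid[:384,:512]
    P=np.stack([(u-s['cx'])/f*d,(v-s['cy'])/f*d,d],-1)
    W=(P-s['t'])@s['R']; W[d==0]=np.nan; return W
def proj(s,X):
    f=192/np.tan(np.radians(s['fov_y'])/2); c=s['R']@np.array(X)+s['t']; return c[0]/c[2]*f+s['cx'],c[1]/c[2]*f+s['cy']
E
python3 - <<'E'
from h import *
np.set_printoptions(precision=4,suppress=True)
for c in ['top','scene']:
    s=cam(c,c+'0.png'); print(c,s['fov_y'],s['cx'],s['cy'],-s['R'].T@s['t'])
    for l in ['fixture','seat','upper_half','crank_axis','crank_grip','timer','tape_white','gel_comb_2','tube_block']:
        print(l,[(round(float(r['score']),2),np.array(r['position'])) for r in bot.pinpoint(c,l)[:2]])
print(bot.grip_point_offset,bot.get_clock(),bot.get_tcp_rot())
E
```

```text
top 50.21474077650159 262.64681398128886 196.57061402134678 [0.3662 0.0788 1.3538]
fixture [(0.65, array([ 0.5759, -0.1093, -0.0008]))]
seat [(0.69, array([ 0.5799, -0.1062,  0.0399]))]
upper_half [(0.56, array([ 0.4138,  0.2199, -0.0015]))]
crank_axis [(0.83, array([ 0.5633, -0.2356,  0.0627]))]
crank_grip [(0.59, array([ 0.5705, -0.2785,  0.088 ]))]
timer [(0.73, array([0.407 , 0.4977, 0.0011])), (0.56, array([ 0.3851, -0.3788, -0.0003]))]
tape_white [(0.44, array([ 0.7669, -0.1832,  0.002 ]))]
gel_comb_2 [(0.72, array([ 0.7722, -0.0435, -0.0016])), (0.55, array([ 0.5782, -0.1087,  0.0386]))]
tube_block [(0.58, array([0.4035, 0.4961, 0.0003])), (0.58, array([ 0.5798, -0.108 ,  0.0391]))]
scene 47.85075270070966 258.30674121326746 188.95491210942222 [-0.4722  0.969   0.9509]
fixture [(0.71, array([ 0.5749, -0.117 ,  0.0023]))]
seat [(0.77, array([ 0.5757, -0.1167,  0.0388]))]
upper_half [(0.75, array([0.4159, 0.2261, 0.0061]))]
crank_axis [(0.64, array([ 0.5687, -0.2381,  0.0623]))]
crank_grip [(0.84, array([ 0.5655, -0.2769,  0.085 ]))]
timer [(0.54, array([ 0.3876, -0.3788, -0.0003]))]
tape_white [(0.64, array([ 0.7698, -0.1794,  0.0021])), (0.3, array([ 0.7766, -0.0407, -0.0026]))]
gel_comb_2 [(0.49, array([ 0.7706, -0.0403,  0.0029]))]
tube_block [(0.81, array([0.4063, 0.5002, 0.0002]))]
0.0188 1.0 [[-0.9384  0.3455  0.0001]
 [ 0.3455  0.9384  0.0001]
 [-0.      0.0001 -1.    ]]
```

View pics/top0.png

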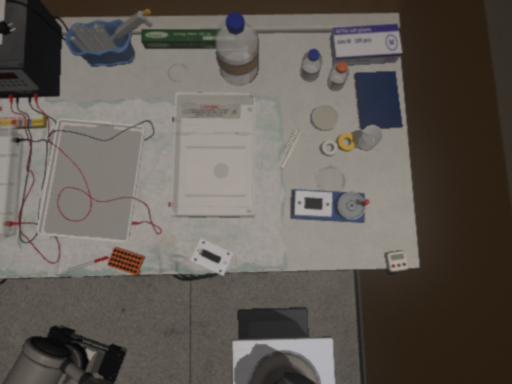

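View pics/scene0.png

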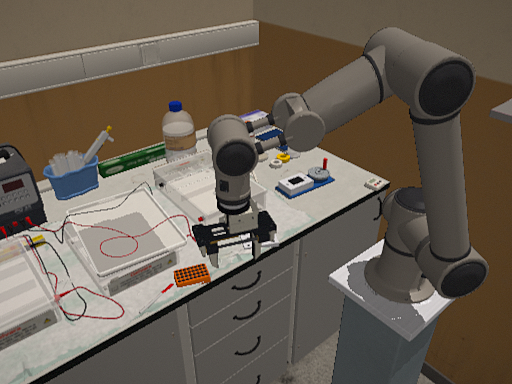

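```bash
python3 - <<'E'
from h import *
np.set_printoptions(precision=4,suppress=True)
s=cam('top','t1.png'); W=world(s)
im=s['img'][:,:,::-1]
a=cv2.resize(im[175:235,280:380],None,fx=6,fy=6,interpolation=cv2.INTER_CUBIC)
b=cv2.resize(im[230:280,180:280],None,fx=6,fy=6,interpolation=cv2.INTER_CUBIC)
cv2.imwrite('pics/crops.png',np.vstack([a[:300],b[:300]]))
# lower half/fixture via height bands
def rect(m,name):
    p=W[m][:,:2]*1000
    r=cv2.minAreaRect(p.astype(np.float32)); print(name,m.sum(),np.median(W[m][:,2]),r, p.mean(0))
x,y,z=W[...,0],W[...,1],W[...,2]
reg=(abs(x-.575)<.09)&(y<.05)&(y>-.36)
rect(reg&(z>.006)&(z<.014)|reg&(z>.006)&(z<.1),'fix all')
ft=reg&(y>-.18)&(z>.030)&(z<.05); rect(ft,'lower')
rect(reg&(y<-.18)&(z>.030)&(z<.05),'wheel')
rect(reg&(z>.07)&(z<.1),'handle')
rg=(abs(x-.414)<.09)&(abs(y-.22)<.1)
rect(rg&(z>.010)&(z<.060),'upper'); rect(rg&(z>.040)&(z<.060),'bar')
for c in ['top','scene']:
  s=bot.snapshot(c); W=world(s)
  for l in ['fixture','upper_half','crank_grip']:
    r=bot.trace(c,l)
    if r:
        m=r[0]['mask']; 
        print(c,l,r[0]['score'],m.sum())
        p=W[m]; p=p[~np.isnan(p[:,0])]
        if c=='scene':
            for lo,hi in[(.004,.013),(.013,.02),(.033,.04),(.041,.046),(.046,.054),(.08,.09)]:
                q=p[(p[:,2]>lo)&(p[:,2]<hi)]
                if len(q)>5: print(lo,len(q),cv2.minAreaRect((q[:,:2]*1000).astype(np.float32)))
E
```

```text
fix all 2501 0.034677971623287604 ((575.2144165039062, -153.38462829589844), (179.09246826171875, 406.23065185546875), 0.004128752741962671) [ 569.1429 -139.659 ]
lower 908 0.03863368263534364 ((575.1153564453125, -111.37809753417969), (120.85441589355469, 81.76443481445312), 85.34363555908203) [ 574.0129 -111.2823]
wheel 587 0.03590684636776085 ((564.6089477539062, -235.37094116210938), (89.70685577392578, 89.91898345947266), 32.65974807739258) [ 564.6305 -234.5269]
handle 28 0.08637180697339905 ((568.9436645507812, -272.6343688964844), (16.355607986450195, 13.4105224609375), 48.42190170288086) [ 568.6519 -271.9513]
upper 1011 0.016406215998270253 ((418.7625732421875, 217.74636840820312), (199.67962646484375, 129.9322052001953), 86.18766784667969) [410.6284 224.6853]
bar 135 0.05021987284256285 ((412.1585693359375, 221.99281311035156), (59.70172882080078, 21.828834533691406), 64.18582916259766) [411.8549 221.3458]
top fixture 0.81 2159
top upper_half 0.89 950
top crank_grip 0.91 634
scene fixture 0.67 223
0.033 127 ((564.857666015625, -235.09739685058594), (81.77808380126953, 92.266
[... 273 characters left out ...]
 0.54 238
0.004 44 ((404.2215270996094, 222.7176971435547), (127.26486206054688, 65.8948974609375), 59.40394592285156)
0.013 141 ((408.75042724609375, 222.4286651611328), (120.40255737304688, 73.25483703613281), 63.10824203491211)
scene crank_grip 0.7 265
0.033 138 ((564.1861572265625, -237.71463012695312), (86.36312103271484, 94.5329360961914), 30.598934173583984)
0.041 42 ((569.0894775390625, -233.63360595703125), (79.61333465576172, 85.56050109863281), 51.97203826904297)
0.046 12 ((564.9528198242188, -254.96292114257812), (14.06330680847168, 53.200801849365234), 2.2543606758117676)
0.08 7 ((567.0491943359375, -271.3742370605469), (8.617067337036133, 11.709722518920898), 43.76686096191406)
```

View pics/crops.png

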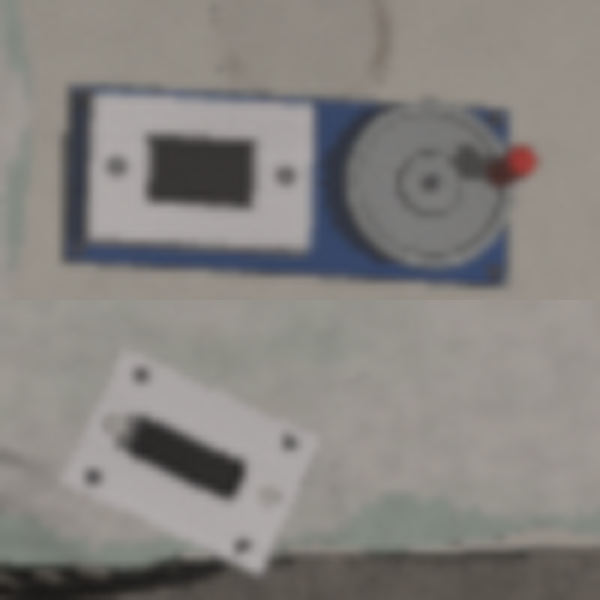

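```bash
python3 - <<'E'
from h import *
np.set_printoptions(precision=4,suppress=True,linewidth=150)
s=bot.snapshot('top'); W=world(s)
ax=np.array([.5645,-.235]); 
u,v=proj(s,[*ax,.05]); u,v=int(u),int(v); print(u,v)
print((W[v-16:v+17,u-16:u+26,2]*1000).round().astype(int)[::1, ::1])
# holes/dowels: dark spots in lower half
im=s['img']; g=cv2.cvtColor(im,cv2.COLOR_RGB2GRAY).astype(float)
def blob(c,zz,rad=5,bright=None):
    u,v=proj(s,c); vv,uu=np.mgrid[:384,:512]; m=np.hypot(uu-u,vv-v)<rad
    w=np.where(m,np.clip(np.percentile(g[m],60)-g,0,None),0) if bright is None else 0
    cu,cv_=(w*uu).sum()/w.sum(),(w*vv).sum()/w.sum()
    f=192/np.tan(np.radians(s['fov_y'])/2); d=np.array([(cu-s['cx'])/f,(cv_-s['cy'])/f,1]); C=-s['R'].T@s['t']; r=s['R'].T@d; k=(zz-C[2])/r[2]; return C+k*r
c=np.array([.5745,-.1115]); yf=np.array([.081,.9967])
d=[blob([*(c+k*.046*yf),.038],.038,4) for k in(1,-1)]; print(d,(d[0]+d[1])/2,np.linalg.norm(d[0]-d[1]), (d[0]-d[1])[:2]/.092)
E
```

```text
351 204
[[-6  2  1 ...  0 -4 -1]
 [-1  2 -5 ... -4  3  3]
 [ 4 -2  3 ... -1  0  0]
 ...
 [10 13 14 ... -1 -1  2]
 [ 7 10 12 ... -1  6 -2]
 [ 9 13  9 ...  5  4 -2]]
[array([ 0.5784, -0.065 ,  0.038 ]), array([ 0.571 , -0.1582,  0.038 ])] [ 0.5747 -0.1116  0.038 ] 0.09342592987171709 [0.0805 1.0123]<stdin>:6: RuntimeWarning: invalid value encountered in cast
```

```bash
python3 - <<'E'
from h import *
s=bot.snapshot('top'); W=world(s)
u,v=351,204
Z=np.nan_to_num(W[v-12:v+10:1,u-12:u+22,2]*1000,nan=-99).round().astype(int)
for r in Z: print(' '.join('%3d'%a for a in r))
yf=np.array([.0805,.9968]); ax=np.array([.5747,-.1116])-.125*yf
h=np.array([.5688,-.2725])-ax; print(ax,np.hypot(*h),np.degrees(np.arctan2(h[1],h[0])))
for hd in [0,np.pi/2,-4.6*np.pi/180]:
  R=np.array([[np.cos(hd),np.sin(hd),0],[np.sin(hd),-np.cos(hd),0],[0,0,-1]])
  print(hd,bot.inverse_kinematics([.5688,-.2735,.066],R),bot.inverse_kinematics([.5647,-.2,.066],R))
E
```

```text
12  12  11  11  10  13  10   8  43  38  38  31  34  40  35  36  -3   0   0   6   2  -1   3   3  -1   0  -3  -7   0  -6   6  -5  -1  -3
 17  11   9  15  10  12  39  31  32  37  42  34  35  37  37  39  40  38  40  12   8   9   8  10   8   0   0  -1  -1  -4   2   2   3   3
 11  15   7   8  35  35  39  37  38  32  37  32  34  33  36  38  38  36  38  40  10   7  15  10   8  10   1   0  -3   0   5   1  -1   1
  7  12  10  39  37  39  36  33  34  29  34  33  34  38  40  35  33  33  34  35  34  41   9  15  12   5   1  -5  -4  -3  -3  -3   5  -7
 11  13  40  30  34  37  31  37  32  34  38  33  31  38  37  34  31  39  37  36  38  41  36  10  12   9   0   0   0  -2  -2  -1   1   1
 11  39  38  35  42  32  36  32  32  31  33  40  34  37  37  34  37  32  36  34  38  41  39  39   8   9   0  -6   0   0   1  -2   2  -1
 41  38  34  34  31  31  33  35  34  36  34  34  34  34  41  30  37  33  32  30  35  35  38  38   5  12  -2  -6  -2   2   0  -1  -4   5
 40  32  39  31  31  29  35  37  39  35  34  38  38  35  34  36  33  35  37  39  34  30  35  38  41  13  86  89  84   0   1   1  -2  -1
 38  33  36  
[... 1889 characters left out ...]
0
[ 0.5646375 -0.2362   ] 0.03653787632375477 -83.45849783178164
0 [-5.69548601e-01  6.87080088e-01  1.40761858e+00 -4.44089210e-16
  1.04689399e+00  1.00124773e+00] [-4.68264256e-01  6.37100591e-01  1.50955713e+00 -4.44089210e-16
  9.94934935e-01  1.10253207e+00]
1.5707963267948966 [-5.69548601e-01  6.87080088e-01  1.40761858e+00 -4.44089210e-16
  1.04689399e+00 -5.69548601e-01] [-4.68264256e-01  6.37100591e-01  1.50955713e+00 -4.44089210e-16
  9.94934935e-01 -4.68264256e-01]
-0.08028514559173915 [-5.69548601e-01  6.87080088e-01  1.40761858e+00 -4.44089210e-16
  1.04689399e+00  1.08153287e+00] [-4.68264256e-01  6.37100591e-01  1.50955713e+00 -4.44089210e-16
  9.94934935e-01  1.18281722e+00]
```

```bash
cat >> h.py <<'E'
yf=np.array([.0805,.9968]); seat=np.array([.5747,-.1116]); ax=seat-.125*yf
def Rh(hd): return np.array([[np.cos(hd),np.sin(hd),0],[np.sin(hd),-np.cos(hd),0],[0,0,-1.]])
E
python3 - <<'E'
from h import *
np.set_printoptions(precision=4,suppress=True)
R=Rh(np.pi/2); a=np.radians(-83.5); p=ax+.038*np.array([np.cos(a),np.sin(a)])
bot.movep([*p,.18],R); print(bot.get_clock())
s=cam('scene','s2.png')
hit=bot.servo_line([*p,.056],v=.12,contact_N=6); print(hit,bot.get_eef_pos(),bot.get_ft_force(),bot.get_clock())
if not hit:
    bot.close(15); print(bot.get_gripper_width(),bot.get_ft_force(),bot.get_clock())
s=cam('scene','s3.png')
cam('top','t3.png')
E
```

```text
4.5667
False [ 0.5695 -0.2743  0.0569] [-0.6847  0.4654  0.8749] 5.8
0.0161951395734245 [ 0.2504 -0.085  -0.5439] 6.9583
```

View pics/s3.png

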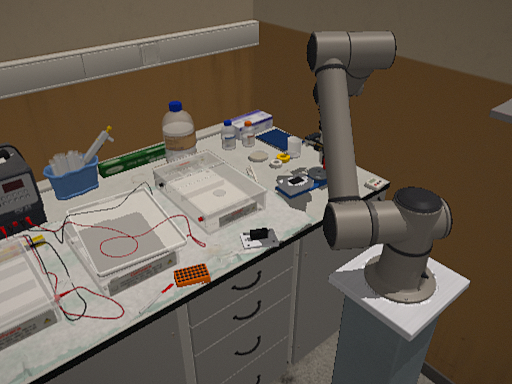

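```bash
python3 - <<'E'
from h import *
np.set_printoptions(precision=3,suppress=True)
a0=np.radians(-83.5); z0=np.degrees(np.arctan2(-yf[1],-yf[0])); a1=np.radians(z0)-6.35
print(z0,np.degrees(a1))
A=np.linspace(a0,a1,27)[1:]
t0=bot.get_clock()
for i,a in enumerate(A):
    p=ax+.038*np.array([np.cos(a),np.sin(a)])
    bot.servo_line([*p,.056],v=.07)
    f=bot.get_ft_force()
    print(i,round(np.degrees(a)),f,bot.get_eef_pos()[:2]-p,round(bot.get_clock()-t0,2))
    if np.hypot(*f[:2])>30: print('STOP');break
s=cam('top','t4.png'); 
E
```

```text
-94.61709697170758 -458.44529687978024
0 -98 [-0.904  1.919  1.605] [-0.001  0.   ] 0.28
1 -112 [0.28  4.206 0.815] [-0.     0.001] 0.57
2 -127 [ 2.332  5.026 -0.143] [0.    0.001] 0.85
3 -141 [ 3.019  4.89  -0.913] [0.001 0.001] 1.13
4 -156 [ 5.33  3.6  -2.73] [0.001 0.   ] 1.42
5 -170 [ 5.585  1.963 -2.826] [ 0.001 -0.   ] 1.7
6 -184 [ 5.156  1.301 -3.116] [ 0.001 -0.   ] 1.98
7 -199 [ 5.372 -0.237 -4.657] [ 0.001 -0.   ] 2.27
8 -213 [ 5.702 -1.817 -4.186] [ 0.001 -0.   ] 2.55
9 -228 [ 4.02  -2.138 -3.073] [ 0.001 -0.   ] 2.83
10 -242 [ 3.679 -3.573 -3.514] [ 0.001 -0.   ] 3.12
11 -257 [ 2.675 -3.398 -2.454] [ 0. -0.] 3.4
12 -271 [ 2.098 -1.939 -0.322] [0. 0.] 3.68
13 -285 [0.605 0.39  0.473] [0. 0.] 3.97
14 -300 [ 2.482  1.838 -0.515] [0. 0.] 4.25
15 -314 [ 4.268  3.16  -0.958] [0.001 0.   ] 4.53
16 -329 [ 5.464  2.723 -1.422] [0.001 0.   ] 4.82
17 -343 [ 5.903  0.954 -2.211] [ 0.001 -0.   ] 5.1
18 -357 [ 6.32  -0.582 -2.367] [ 0.001 -0.001] 5.38
19 -372 [ 5.054 -2.32  -2.004] [ 0.001 -0.001] 5.67
20 -386 [ 4.948 -3.867 -3.011] [ 0.    -0.001] 5.95
21 -401 [ 3.553 -5.668 -1.669] [ 0.    -0.001] 6.23
22 -415 [ 2.14  -6.026 -2.526] [-0.    -0.001] 6.52
23 -430 [ 0.515 -4.6   -0.768] [-0. -0.] 6.8
24 -444 [-0.859 -3.901  0.234] [-0.001  0.   ] 7.08
25 -458 [ 5.17  -2.307 -3.212] [0.001 0.   ] 7.37
```

```bash
python3 - <<'E'
from h import *
np.set_printoptions(precision=4,suppress=True)
a1=np.radians(-458.445)
for d in (.02,.04,.06,.08,.10,.12):
    a=a1-d; p=ax+.038*np.array([np.cos(a),np.sin(a)])
    bot.servo_line([*p,.056],v=.02); f=bot.get_ft_force(); print(d,f,bot.get_eef_pos())
    if f[0]>20: break
p=bot.get_eef_pos()
print(bot.get_gripper_width(),bot.get_clock())
bot.let_go(); print(bot.get_eef_pos(),bot.get_ft_force())
bot.servo_line([p[0],p[1],.17],v=.2)
W2=np.array([.5,-.02]); 
bot.movep([.46,.1,.2],Rh(np.pi/2)); print(bot.get_clock())
s=cam('top','t5.png'); im=s['img'][:,:,::-1]
cam('scene','s5.png')
a=cv2.resize(im[175:235,280:380],None,fx=6,fy=6,interpolation=cv2.INTER_CUBIC)
s2=cv2.imread('pics/s5.png'); b=cv2.resize(s2[150:210,260:360],None,fx=6,fy=6,interpolation=cv2.INTER_CUBIC)
cv2.imwrite('pics/c5.png',np.vstack([a[:300],b[:300]]))
W=world(s);x,y,z=W[...,0],W[...,1],W[...,2]
m=(z>.07)&(z<.1)&(abs(x-.565)<.08)&(abs(y+.24)<.09); print(m.sum(),W[m].mean(0) if m.any() else 0)
E
```

```text
0.02 [ 6.7448 -4.214  -3.4851] [ 0.5602 -0.2735  0.0561]
0.04 [ 9.1892 -2.5152 -6.1494] [ 0.5601 -0.2735  0.0562]
0.06 [12.8758 -3.3673 -6.7428] [ 0.56   -0.2735  0.0562]
0.08 [13.9034 -4.3219 -7.7185] [ 0.5599 -0.2735  0.0562]
0.1 [16.6823 -3.7051 -9.8707] [ 0.5598 -0.2735  0.0563]
0.12 [ 19.1223  -4.6464 -10.8027] [ 0.5596 -0.2734  0.0563]
0.01642071754171547 15.975
[ 0.5546 -0.2729  0.056 ] [-0.1368 -0.0187  0.191 ]
19.3917
29 [ 0.5588 -0.272   0.0844]
```

View pics/c5.png

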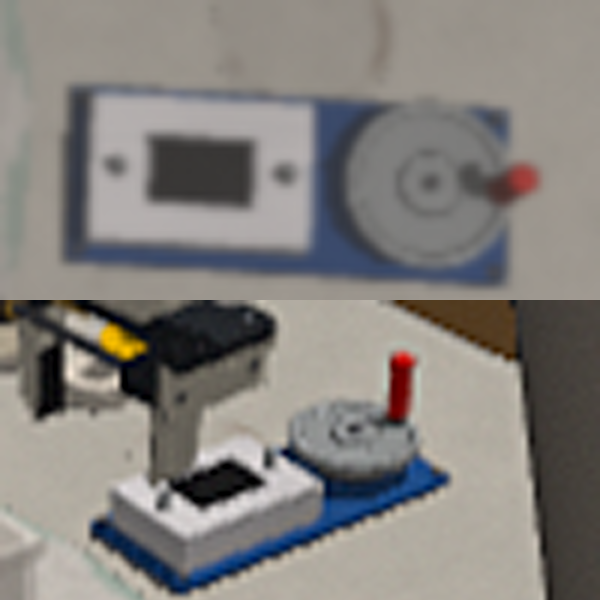

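View pics/t5.png

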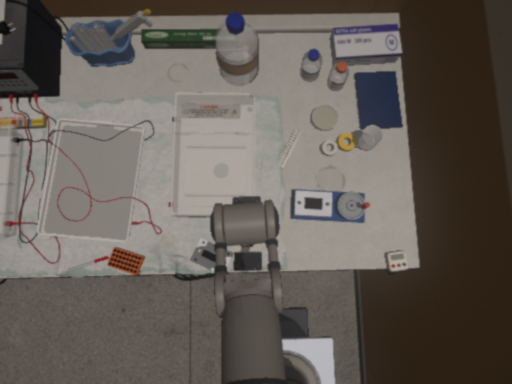

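```bash
python3 - <<'E'
from h import *
np.set_printoptions(precision=4,suppress=True)
s=bot.snapshot('top'); f=192/np.tan(np.radians(s['fov_y'])/2); C=-s['R'].T@s['t']
def ray(u,v,z):
    r=s['R'].T@np.array([(u-s['cx'])/f,(v-s['cy'])/f,1]); return C+(z-C[2])/r[2]*r
g=cv2.imread('pics/t1.png',0).astype(float)
vv,uu=np.mgrid[:384,:512]
P=[]
for a,b in [(140,75),(290,142),(92,176),(243,245)]:
    m=np.hypot(uu-a/6-180+.4,vv-b/6-230+.4)<2.6
    w=np.where(m,np.clip(np.percentile(g[m],80)-g,0,None),0)
    P.append(ray((w*uu).sum()/w.sum(),(w*vv).sum()/w.sum(),.016))
P=np.array(P); print(P,P.mean(0)); d=P[0]+P[2]-P[1]-P[3]; print(np.degrees(np.arctan2(d[1],d[0])))
m=(np.hypot(uu-212,vv-256)<30)&(g>145)
im=cv2.imread('pics/t1.png'); hs=cv2.cvtColor(im,cv2.COLOR_BGR2HSV)
# aluminium outline corners at z=.016 via threshold
print(g[256,190:240].astype(int))
E
```

```text
[[0.4584 0.2487 0.016 ]
 [0.4203 0.169  0.016 ]
 [0.4044 0.2746 0.016 ]
 [0.3658 0.1948 0.016 ]] [0.4122 0.2218 0.016 ]
64.3101283174173
[148 153 162 166 166 167 167 166 166 165 162 146 117  93  75  57  46  43
  43  43  42  43  43  45  45  48  52  64  86 102 130 157 167 169 169 170
 169 168 167 167 167 161 148 147 148 146 146 148 150 152]
```

```bash
python3 - <<'E'
from h import *
np.set_printoptions(precision=4,suppress=True)
hd=np.radians(64.25); c=np.array([.4122,.2219])
R=Rh(hd); print(bot.inverse_kinematics([*c,.02],R))
bot.movep([*c,.15],R)
hit=bot.servo_line([*c,.020],v=.12,contact_N=6); print(hit,bot.get_eef_pos(),bot.get_clock())
if not hit:
    bot.close(50); print(bot.get_gripper_width(),bot.get_ft_force(),bot.get_eef_pos())
    bot.servo_line([*c,.16],v=.12); print(bot.get_gripper_width(),bot.get_ft_force(),bot.get_wrist_torque(),bot.get_clock())
s=cam('scene','s6.png'); im=s['img'][:,:,::-1]
u,v=proj(s,[*c,.15]); u,v=int(u),int(v)
cv2.imwrite('pics/c6.png',cv2.resize(im[max(v-50,0):v+50,u-65:u+65],None,fx=5,fy=5,interpolation=cv2.INTER_CUBIC))
E
```

```text
[ 0.3299  0.5287  1.9206 -0.      0.6923  0.7793]
False [0.4127 0.222  0.0206] 21.5083
0.02169002992856449 [ 0.7666 -0.974  -0.236 ] [0.4124 0.2219 0.02  ]
0.021606854350140963 [-0.3926  0.1205 -4.1603] [-0.0697  0.0979 -0.0202] 23.9167
```

View pics/c6.png

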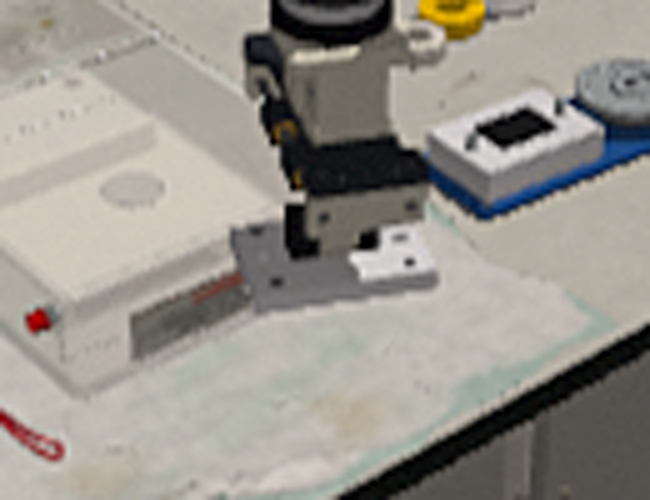

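```bash
python3 - <<'E'
from h import *
np.set_printoptions(precision=4,suppress=True)
hd=np.arctan2(yf[1],yf[0]); R=Rh(hd)
bot.movep([*seat,.16],R)
bot.servo_line([*seat,.082],v=.1); print(bot.get_eef_pos(),bot.get_clock(),bot.get_ft_force())
for c in ['scene','top']:
    s=cam(c,c+'7.png'); u,v=proj(s,[*seat,.06]); u,v=int(u),int(v); im=s['img'][:,:,::-1]
    cv2.imwrite('pics/c7%s.png'%c,cv2.resize(im[v-50:v+50,u-60:u+60],None,fx=5,fy=5,interpolation=cv2.INTER_CUBIC))
E
```

```text
[ 0.5752 -0.1116  0.0827] 26.2833 [ 0.3333 -0.5274 -3.6506]
```

View pics/c7scene.png

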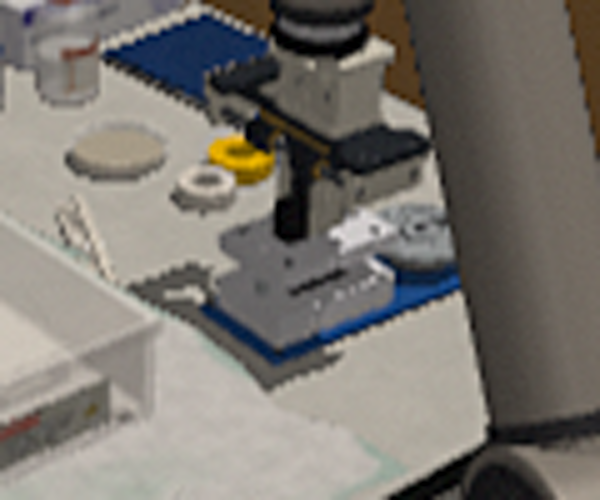

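View pics/c7top.png

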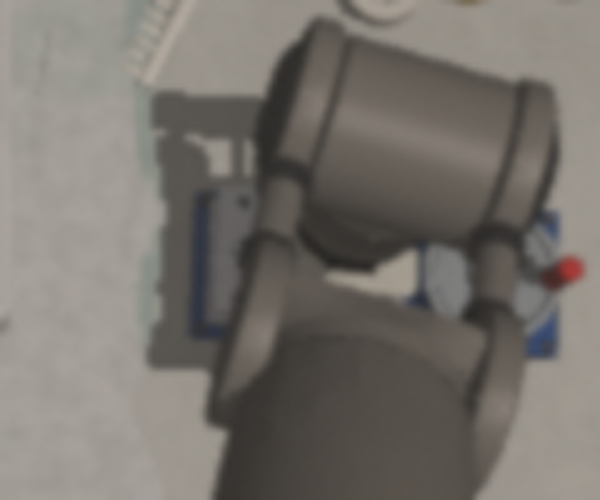

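```bash
python3 - <<'E'
from h import *
np.set_printoptions(precision=4,suppress=True)
for z in [.074,.071,.069,.067,.065,.0635,.062,.061,.060,.059,.0585]:
    bot.servo_line([*seat,z],v=.02); f=bot.get_ft_force(); print(z,f,bot.get_wrist_torque(),bot.get_eef_pos(),round(bot.get_gripper_width(),4))
    if np.hypot(f[0],f[1])>12 or f[2]>(5 if z>.064 else 20): print('stop');break
print(bot.get_clock())
E
```

```text
0.074 [-0.2746  0.5406 -3.6588] [-0.0907 -0.0077 -0.0075] [ 0.5747 -0.1116  0.0739] 0.0219
0.071 [-0.3762 -0.162  -4.5481] [-0.0601  0.1323  0.0227] [ 0.5746 -0.1116  0.0708] 0.0215
0.069 [-0.0032 -0.2049 -4.027 ] [-0.0641  0.0645 -0.0411] [ 0.5746 -0.1116  0.0688] 0.0218
0.067 [ 0.6327  0.4263 -5.0802] [-0.1069 -0.0267  0.0569] [ 0.5748 -0.1116  0.0669] 0.0219
0.065 [ 1.9765 -0.7919 -5.0968] [-0.1457 -0.0529 -0.0107] [ 0.5748 -0.1116  0.0649] 0.0219
0.0635 [ 0.9514  0.2209 -4.5707] [-0.1225 -0.1301  0.0056] [ 0.5747 -0.1116  0.0634] 0.0217
0.062 [-2.599   0.0063  3.997 ] [-0.0375  0.3845 -0.0412] [ 0.5749 -0.1117  0.0628] 0.0219
0.061 [-1.6021 -0.0523  4.7745] [-0.0733  0.3476  0.0094] [ 0.5749 -0.1117  0.0614] 0.022
0.06 [-2.0393 -0.2509  5.4876] [-0.022   0.3651  0.0028] [ 0.5749 -0.1117  0.0603] 0.0216
0.059 [-1.8473 -0.5151  5.3267] [0.0058 0.3917 0.0322] [ 0.5749 -0.1117  0.0594] 0.0215
0.0585 [-2.1098  1.009   6.6544] [-0.0231  0.4107 -0.0322] [ 0.5749 -0.1117  0.059 ] 0.0216
29.4833
```

```bash
python3 - <<'E'
from h import *
np.set_printoptions(precision=4,suppress=True)
bot.close(60)
for z in np.arange(.058,.0529,-.0005):
    bot.servo_line([*seat,z],v=.02); f=bot.get_ft_force(); print(round(z,4),f,bot.get_wrist_torque(),bot.get_eef_pos(),round(bot.get_gripper_width(),4))
    if f[2]>24: print('stop');break
bot.wait(.5); print(bot.get_ft_force(),bot.get_eef_pos(),bot.get_clock())
s=cam('scene','s8.png'); u,v=proj(s,[*seat,.05]); u,v=int(u),int(v); im=s['img'][:,:,::-1]
cv2.imwrite('pics/c8.png',cv2.resize(im[v-38:v+38,u-50:u+50],None,fx=7,fy=7,interpolation=cv2.INTER_CUBIC))
W=world(s)
q=[W[m] for m in [(abs(W[...,0]-seat[0])<.1)&(abs(W[...,1]-seat[1])<.1)]][0]
for lo in np.arange(.04,.07,.002):
    print(round(lo,3),((q[:,2]>lo)&(q[:,2]<=lo+.002)).sum())
E
```

```text
0.058 [-1.8511  0.4138  6.953 ] [-0.0133  0.4334  0.0273] [ 0.5749 -0.1117  0.0585] 0.0215
0.0575 [-3.0229  0.2377  6.966 ] [0.0372 0.4407 0.0525] [ 0.5749 -0.1117  0.058 ] 0.0216
0.057 [-3.3412  0.5919 10.4239] [0.0984 0.7007 0.0069] [ 0.5749 -0.1117  0.058 ] 0.0216
0.0565 [-4.2669  0.6477 13.7001] [0.1538 0.982  0.0052] [ 0.5749 -0.1117  0.058 ] 0.0216
0.056 [-5.3332  1.0706 18.054 ] [0.1798 1.2214 0.0075] [ 0.5749 -0.1117  0.058 ] 0.0214
0.0555 [-6.9964  2.2615 21.7501] [0.2316 1.4538 0.0024] [ 0.5749 -0.1117  0.058 ] 0.0217
0.055 [-8.3233  2.5453 26.1207] [ 0.3378  1.6836 -0.0464] [ 0.5749 -0.1117  0.058 ] 0.0216
stop
[-8.127   2.2729 24.3858] [ 0.5749 -0.1117  0.058 ] 31.95
0.04 18
0.042 12
0.044 19
0.046 15
0.048 17
0.05 19
0.052 32
0.054 57
0.056 82
0.058 45
0.06 12
0.062 7
0.064 4
0.066 5
0.068 3
0.07 3
```

View pics/c8.png

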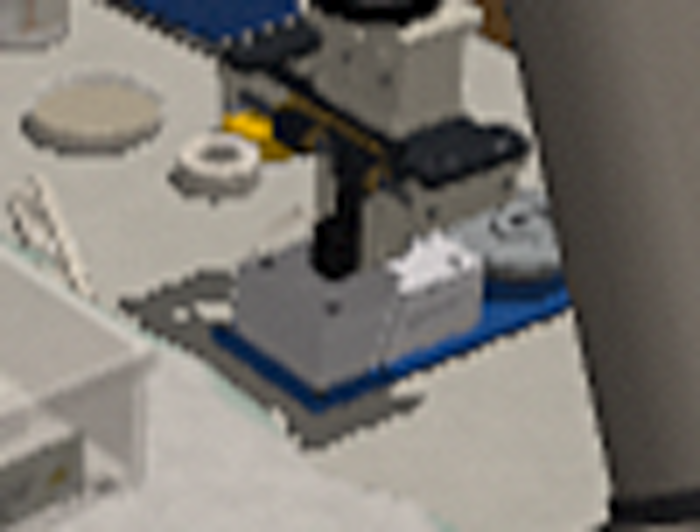

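```bash
python3 - <<'E'
from h import *
print(bot.get_ft_force(),bot.get_gripper_width(),bot.get_tcp_rot().round(4).tolist(),bot.get_clock())
bot.job_done()
E
```

```text
[-8.94080228  2.48196994 24.64482556] 0.021914154049994576 [[0.0803, 0.9968, 0.0017], [0.9968, -0.0803, -0.0008], [-0.0006, 0.0017, -1.0]] 32.0
the job is handed in; nothing more can be done
```

The mould is shut and the job is handed in at 32 s, with the gripper still holding the upper half pressed down.

- **Crank:** I led it clockwise through the full turn. At the end the force rose to about 19 N with almost no further movement, so it was against its stop. The picture afterwards showed the handle just past its zero direction and both dowels standing up.
- **Upper half:** I gripped it by the black bar (measured 21.7 mm against 22 mm nominal). I lowered it level onto the dowels, with 2 N or less of sideways force until it reached the ejector.
- **Pressing shut:** I raised the grip to 60 N and pressed down until the tool stopped hard at 58.0 mm. That is exactly the height expected with the two faces meeting. It is held there with about 25 N of downward push, and the scene picture shows no gap between the halves.

The last force reading also showed about 9 N of sideways load on the tool, from the arm flexing under the push. The gripper is tilted by about 0.1°. I did not touch any of the bystander objects, but I took no separate final check of their positions.

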